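# Load the gravity-feed tin magazine

## Task

Load the gravity-feed magazine so that the widest tin will be dispensed first and the smallest last: first push the outlet gate fully shut, then, one at a time, push the widest, then the middle, then the smallest tin along its lane into the sloping chute, without lifting them, letting each slide down and come to rest flat in the queue at the gate before pushing the next. Leave the small carton in its lane and everything else on the counter where it is.

Things in the scene. Friction and masses are not known exactly. Their poses are not given: they have to be found in the camera images.
- magazine: fixed gravity-feed magazine for tins. Origin: at counter height (z 0), under the edge where the loading deck meets the chute. Its x axis (roughly away from the robot) is the pushing direction, y points down the chute's slope, z up. Once loaded the tins' centres lie at about y = 155 mm (widest), 109 mm (middle) and 69 mm (smallest), one touching the next, the first touching the gate
- deck (a point): middle of the edge between loading deck and chute (magazine x = 0, y = -29 mm, 55 mm up). The level dark deck, x = -120 to 0 mm, is 55 mm above the counter; four lanes run along magazine x, centred at magazine y = -117, -58, 1 and 60 mm, each 54 mm wide between rails 8 mm high. Three lanes hold a tin each and one the small carton; which holds which varies
- chute (a point): middle of the chute floor at the gate (magazine x = 29, y = 180 mm, 30 mm up). The slick white chute spans x = 0 to 58 mm and falls 4 degrees toward +y from y = -147 mm; its floor is 4 to 17 mm below the deck, its far wall 62 mm above the counter. A tin pushed until all of it is 1 to 4 mm past the deck edge (x = 0) drops in and slides to the gate or to the tin before it; an open gate lets it slide out
- gate (a joint): the outlet gate, an aluminium plate that slides along the magazine's x axis across the chute at its lower end: 0 = fully shut (against its stop), 0.06 m = fully open (drawn out toward the robot). It starts 45 to 60 mm open. About 2 N of friction; it stays where it is left
- gate_tab (a point): centre of the robot-side face of the gate's black push tab (30 mm wide along magazine y, 14 mm thick, from 24 to 76 mm above the counter). Pushing this face toward the magazine's +x shuts the gate; shut, it lies at magazine x = -22, y = 182 mm and 50 mm above the counter
- wide_center (a point): the widest of three plain aluminium ointment tins, flat and round, alike but for diameter: 50 mm across, 20 mm high, about 60 g, standing flat in one of the four lanes of the loading deck. This point: its centre, half-way up
- middle_center (a point): the middle one of three plain aluminium ointment tins, flat and round, alike but for diameter: 43 mm across, 20 mm high, about 45 g, standing flat in one of the four lanes of the loading deck. This point: its centre, half-way up
- small_center (a point): the smallest of three plain aluminium ointment tins, flat and round, alike but for diameter: 36 mm across, 20 mm high, about 32 g, standing flat in one of the four lanes of the loading deck. This point: its centre, half-way up
- stray_center (a point): small white carton, 45 x 34 x 24 mm, lying in the fourth lane; leave it there. This point: its centre
- infusion_a: standing clear infusion bottle, 68 mm across, 150 mm tall, blue cap; a bystander at the robot's left. Origin: centre of its underside
- infusion_b: second infusion bottle, like the first, bystander. Origin: centre of its underside
- carton_a: white medicine carton lying flat beyond the magazine, 90 x 50 x 35 mm, bystander. Origin: centre of its underside
- carton_b: white medicine carton standing at the robot's right, 60 x 60 x 110 mm, bystander. Origin: centre of its underside
- carton_c: white medicine carton lying flat between the robot and the magazine, to the left, 110 x 50 x 30 mm, bystander. Origin: centre of its underside
- dish: shallow steel instrument tray, 140 x 180 x 35 mm, at the robot's right, bystander. Origin: centre of its underside
- cup: white plastic cup, 64 mm across, 60 mm tall, between the robot and the magazine, to the right, bystander. Origin: centre of its underside

How it is judged:
On the way, in this order (a step that is already met when the one before it is completed fails the run):
1. the gate is fully shut, with every tin still in its lane (value of joint gate below 0.006 m and x of each of wide_center, middle_center, small_center in the frame of magazine below -0.015 m), for 0.2 s.
2. the widest tin lies at rest against the gate, the other two still in their lanes (value of joint gate below 0.006 m and x of wide_center in the frame of magazine between 0.021 and 0.037 m and y of wide_center in the frame of magazine between 0.143 and 0.167 m and z of wide_center in the frame of magazine between 0.03 and 0.056 m and angle between wide_center's own z axis and vertical below 0.2 rad and linear speed of wide below 0.02 m/s and x of each of middle_center, small_center in the frame of magazine below -0.015 m), for 0.2 s.
3. the middle tin lies at rest behind the widest, the smallest still in its lane (value of joint gate below 0.006 m and x of wide_center in the frame of magazine between 0.021 and 0.037 m and y of wide_center in the frame of magazine between 0.143 and 0.167 m and z of wide_center in the frame of magazine between 0.03 and 0.056 m and angle between each of wide_center, middle_center's own z axis and vertical below 0.2 rad and linear speed of each of wide, middle below 0.02 m/s and x of middle_center in the frame of magazine between 0.0175 and 0.0405 m and y of middle_center in the frame of magazine between 0.0965 and 0.1205 m and z of middle_center in the frame of magazine between 0.03 and 0.056 m and x of small_center in the frame of magazine below -0.015 m), for 0.2 s.
4. the smallest tin lies at rest behind the middle one (value of joint gate below 0.006 m and x of wide_center in the frame of magazine between 0.021 and 0.037 m and y of wide_center in the frame of magazine between 0.143 and 0.167 m and z of wide_center in the frame of magazine between 0.03 and 0.056 m and angle between each of wide_center, middle_center, small_center's own z axis and vertical below 0.2 rad and linear speed of each of wide, middle, small below 0.02 m/s and x of middle_center in the frame of magazine between 0.0175 and 0.0405 m and y of middle_center in the frame of magazine between 0.0965 and 0.1205 m and z of middle_center in the frame of magazine between 0.03 and 0.056 m and x of small_center in the frame of magazine between 0.014 and 0.044 m and y of small_center in the frame of magazine between 0.057 and 0.081 m and z of small_center in the frame of magazine between 0.03 and 0.056 m), for 0.2 s.
At the end, for the whole second after the job is handed in: Gate within 6 mm of fully shut; widest, middle and smallest tin lie flat (within 0.2 rad) and at rest in the chute in that order from the gate, each within 12 mm (along the slope) of its place in a closed-up queue; the small carton still in its lane, within 20 mm of its start (all of step 4 and x of stray_center in the frame of magazine below -0.03 m and distance of stray_center from where it was at the start of the episode below 0.02 m); the robot touches nothing.
It fails at once if a tin is lifted (more than 20 mm above the deck) (z of any of wide_center, middle_center, small_center in the frame of magazine above 0.085 m).
It fails at once if the small carton is pushed out of place (20 mm) (distance of stray_center from where it was at the start of the episode above 0.02 m).
It fails at once if a bystander (infusion bottle, carton, tray or cup) is moved by more than 30 mm (distance of any of infusion_a, infusion_b, carton_a, carton_b, carton_c, dish, cup from where it was at the start of the episode above 0.03 m).
It also fails if it takes over 64 s, if anything falls off the work surface, if the arm or the gripper's body presses on something with over 40 N, if the wrist force passes 120 N, or if a joint passes its speed limit or range.

## Robot

A 6-joint arm with a two-finger parallel gripper is mounted at the origin on the work surface. World frame = base frame: x ahead of the robot, y to its left, z up, the work surface at z = 0. Lengths are in m, angles in rad, forces in N, time in s.
With the tool pointing down it reaches from about 0.35 to 0.975 m from the base axis. Payload 4.9 kg.
Tool frame: the origin (TCP) lies at the very end of the fingers, on their centre line; the grasp point (between the pads) lies 19 mm behind it; z points along the fingers, x is the direction in which the jaws open and shut, and the axes are right-handed (so a half turn about z gives the same grasp; the last joint's range is limited). The gripper opens to 85 mm and grips with 20 to 120 N. Pads are 22 mm wide; open, the fingers measure 114 mm over their backs; the gripper's body (76 mm by 85 mm) begins 54 mm behind the grasp point. The pads swing forward as they close: fully open they stand 13 mm farther back than shut.
Start: joints at [-1.225, 0.053, 1.613, -0, 1.476, -0.119], TCP at [0.28, -0.559, 0.231] pointing down, gripper open.
Joint ranges: [-3.01, 3.01], [-1.01, 2.22], [0.06, 2.58], [-1.02, 4.17], [0.09, 2.62], [-3.14, 3.14]. Speed limits (rad/s): [2.57, 2.57, 3.14, 3.14, 3.14, 3.14].

## Interface

Orientations are given as a unit quaternion [w, x, y, z].
In Python, from plant import manip, imaging gives the robot as it stands.
- The arm moves only by the shell command python3 -m pendant 'ROWS'. ROWS is JSON, a list that holds one entry, the list of rows, each a list of 7 numbers: the turn, a rotation vector about the world's x, y, z in units of pi rad (1.0 is pi rad), then the shift along the world's x, y, z in units of 250 mm (1.0 is 250 mm), then the opening, from 0 (shut) to 1 (fully open). In form: [[[ax, ay, az, tx, ty, tz, claw], ...]]. A call has 1 to 20 rows; each row shifts and turns the commanded pose from where the row before left it; what a row does not reach is not made up. A row lasts 1/8 s, in which the tool goes at most 62.5 mm and 10.7 degrees, less where a joint would pass 70% of its speed; a pose out of reach is approached as far as the arm can. A call with a number of a shift or a turn outside -1 to 1 is refused whole. A call with a gripper value outside its range is refused whole. The fingers move at their own pace and stop on an object; the grip force is fixed at half the most. Time passes only in rows, so rows that do not move let the fingers close. It gives the time, the measured TCP pose, the force and the opening at its end, in the units of the state.
- manip.state(): the state, without advancing time (a new reading comes with each control period).
- imaging.grab_frame(name): name is "side" or "top" or "wrist"; returns a dict with "frame" (420x560x3 uint8, blue, green, red), "mtx" (3x3 intrinsics, pixels), "world_to_cam" (4x4, takes a point from world to camera coordinates). Camera axes: x right, y down, z forward; pixel columns grow to the right and rows downward; lengths in m; the calibration is good to about 2 mm. A picture is of the moment at which its call begins. There is no depth.
- manip.job_done(): hands the job in, once; it reports no verdict.
The state is a dict: "time": time; "joint_pos": joint angles; "joint_vel": joint speeds; "joint_efforts": joint torques, N m; "tool_pos": TCP position; "tool_rot": TCP orientation; "contact_force": force on the tool from outside, world axes, zero at the start; "ft_torque": the same for the moment, N m; "gripper_width": opening from 0.0 (shut) to 1.0 (fully open).
Only numpy, scipy, OpenCV 4.12 (cv2) and the standard library are available. Lean on these libraries where they do the work, as an engineer would, in place of code of your own. Each camera call takes 0.05 s, during which the arm holds its last target. There are 200 camera calls.

## Working session

There is one attempt and no reset: what is moved stays moved. The work goes in short steps, Python scripts to look and compute and a shell command to move; the robot and the scene stay as the last step left them, time stands still between calls to the robot, and variables do not carry over. Pictures are saved under pics/ and viewed, about 8 in all and at most 12, crops included, and the job is handed in when it is done.

```bash
ls; mkdir -p pics; python3 - <<'E'
from plant import manip, imaging
import cv2,numpy as np
s=manip.state();print(s)
for n in("top","side"):
    f=imaging.grab_frame(n);cv2.imwrite(f"pics/{n}0.png",f["frame"]);np.savez(f"{n}0.npz",**f);print(f["mtx"],f["world_to_cam"])
E
```

```text
pics
{'time': 0.0, 'joint_pos': array([-1.22502366e+00,  5.33676375e-02,  1.61428732e+00, -1.83805989e-05,
        1.47598713e+00, -1.18995051e-01]), 'joint_vel': array([ 1.11962044e-03, -5.15581905e-04, -7.85308359e-05, -1.89026457e-03,
       -8.30381807e-04,  1.77951513e-04]), 'joint_efforts': array([-2.74629499e-03, -3.93690312e+01, -3.70174670e+01, -2.04203338e-04,
        7.12171241e-03,  4.56945884e-06]), 'tool_pos': array([ 0.27992231, -0.55811941,  0.23006032]), 'tool_rot': array([-6.30786792e-04,  8.50945128e-01, -5.25253595e-01, -8.07608322e-04]), 'contact_force': array([-0.86798147, -0.78852715, -0.18467334]), 'ft_torque': array([-0.01321008,  0.02562224, -0.03136864]), 'gripper_width': 0.9971530499897348}
[[515.36263098   0.         291.94741578]
 [  0.         515.36263098 210.02005047]
 [  0.           0.           1.        ]] [[-0.036932   -0.9993026  -0.00550834  0.01413118]
 [-0.97623172  0.03725622 -0.21350316  0.54426384]
 [ 0.21355948 -0.00250768 -0.97692684  1.431881  ]
 [ 0.          0.          0.          1.        ]]
[[433.9872797    0.         278.81253056]
 [  0.         433.9872797  217.24832581]
 [  0.           0.           1.        ]] [[-8.76681597e-01 -4.81070109e-01 -9.63150854e-04  4.83303878e-01]
 [-2.74861611e-01  5.02537169e-01 -8.19699633e-01  1.95309947e-01]
 [ 3.94817011e-01 -7.18350850e-01 -5.72792793e-01  1.08348621e+00]
 [ 0.00000000e+00  0.00000000e+00  0.00000000e+00  1.00000000e+00]]
```

View pics/top0.png

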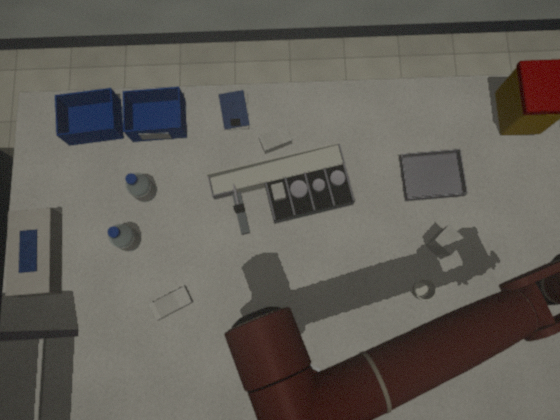

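View pics/side0.png

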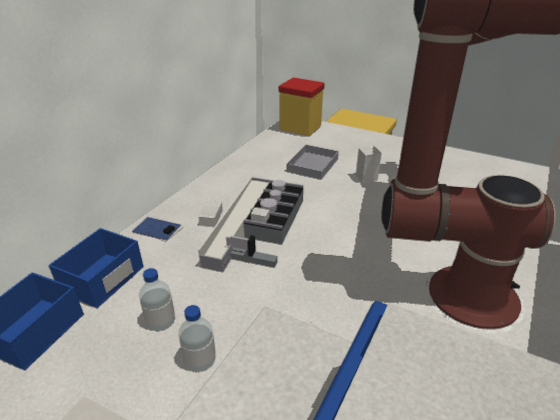

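The top view shows the white chute from (343,148) to (210,190), with its low end on the left. The dark deck spans about (270,182) to (352,205). The carton is at (278,190), the tins at (299,188), (319,185) and (338,178), and the gate tab at about (239,208). Next I'll crop and measure.

```bash
cat > h.py <<'E'
import numpy as np,cv2
def ray(f,px,z):
    K,T=f["mtx"],f["world_to_cam"];R=T[:3,:3];c=-R.T@T[:3,3]
    d=R.T@np.linalg.inv(K)@np.array([px[0],px[1],1.]);return c+d*(z-c[2])/d[2]
def proj(f,p):
    q=f["world_to_cam"][:3,:3]@np.asarray(p)+f["world_to_cam"][:3,3];q=f["mtx"]@q;return q[:2]/q[2]
E
python3 - <<'E'
from h import *
f=np.load("top0.npz");im=f["frame"];g=cv2.cvtColor(im,cv2.COLOR_BGR2GRAY)
x0,y0=200,135
roi=g[y0:240,x0:365]
m=(roi<55).astype(np.uint8)
for c in cv2.findContours(cv2.morphologyEx(m,cv2.MORPH_CLOSE,np.ones((9,9))),cv2.RETR_EXTERNAL,cv2.CHAIN_APPROX_NONE)[0]:
    if cv2.contourArea(c)>30: 
        b=cv2.boxPoints(cv2.minAreaRect(c))+[x0,y0];print("dark",cv2.contourArea(c),b.round(1).tolist(),[ray(f,p,.055)[:2].round(3).tolist() for p in b])
        if cv2.contourArea(c)>1000:
            deck=np.zeros_like(roi);cv2.drawContours(deck,[cv2.convexHull(c)],-1,1,-1)
n,l,st,ce=cv2.connectedComponentsWithStats(((roi>95)&(deck>0)).astype(np.uint8))
for i in range(1,n):
    if st[i,4]>25: print(st[i],(ce[i]+[x0,y0]).round(1),ray(f,ce[i]+[x0,y0],.075)[:3].round(3))
cv2.imwrite("pics/crop0.png",cv2.resize(im[y0:240,x0:365],None,fx=4.8,fy=4.8,interpolation=cv2.INTER_CUBIC))
E
```

```text
dark 54.5 [[233.4, 205.6], [242.4, 203.4], [244.2, 210.7], [235.2, 212.9]] [[0.565, 0.163], [0.57, 0.137], [0.548, 0.132], [0.543, 0.158]]
dark 2756.5 [[266.0, 182.9], [343.3, 164.1], [352.7, 202.8], [275.4, 221.6]] [[0.63, 0.067], [0.678, -0.163], [0.56, -0.184], [0.513, 0.043]]
[131  36  14  13 145] [337.4 177.1] [ 0.634 -0.142  0.075]
[113  44  11  11  95] [318.4 184. ] [ 0.615 -0.086  0.075]
[ 71  47  14  18 175] [277.8 190.6] [0.6   0.032 0.075]
[ 91  46  16  15 196] [298.5 188.1] [ 0.605 -0.028  0.075]
```

View pics/crop0.png

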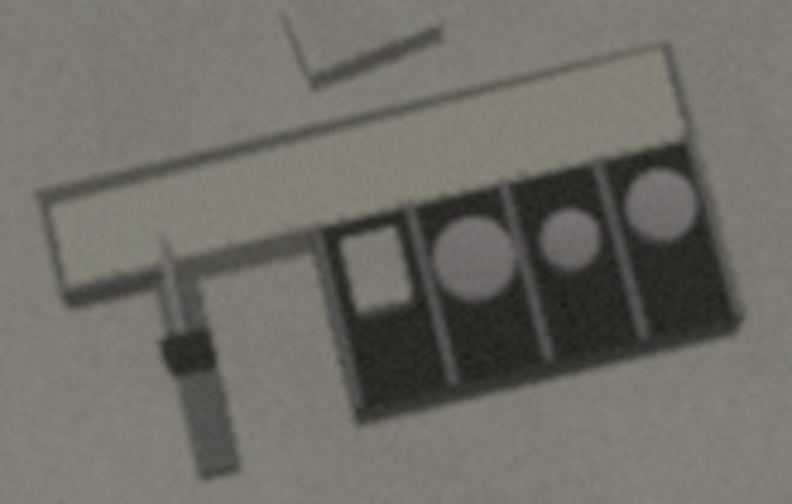

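The crop shows the wide tin in lane y=1, the small tin in lane y=-58, the middle tin in lane y=-117 and the carton in lane y=60. The measured deck edge is 235 mm long, against 236 mm expected. That gives a magazine yaw of about 11.8° and an origin near (0.648, -0.020). Next I'll move over the deck with the gripper shut and take a wrist picture.

```bash
python3 -m pendant '[[[0,0,-0.0069,0.1,0.16,0,0],[0,0,-0.0069,0.1,0.16,0,0],[0,0,-0.0069,0.1,0.16,0,0],[0,0,-0.0069,0.1,0.16,0,0],[0,0,-0.0069,0.1,0.16,0,0],[0,0,-0.0069,0.1,0.16,0,0],[0,0,-0.0069,0.1,0.16,0,0],[0,0,-0.0069,0.1,0.16,0,0],[0,0,-0.0069,0.1,0.16,0,0],[0,0,-0.0069,0.1,0.16,0,0],[0,0,-0.0069,0.05,0.16,0,0],[0,0,-0.0069,0,0.16,0,0],[0,0,0,0,0,0,0]]]'
python3 - <<'E'
from plant import manip, imaging
from h import *
f=imaging.grab_frame("wrist");cv2.imwrite("pics/w1.png",f["frame"]);np.savez("w1.npz",**f)
s=manip.state();print(s["tool_pos"],s["tool_rot"],s["contact_force"])
O=np.array([.648,-.020]);a=.2055;X=np.array([np.cos(a),np.sin(a)]);Y=np.array([-X[1],X[0]])
for n,(x,y,z) in dict(edgeL=(0,90,55),edgeR=(0,-147,55),wide=(-43.7,1,75),small=(-45.8,-58,75),mid=(-38.6,-117,75),tab=(-70,182,76)).items():
    print(n,proj(f,[*(O+X*x/1e3+Y*y/1e3),z/1e3]).round(1))
E
```

```text
time: 1.72
tool_pos: [0.5424, -0.0764, 0.2307]
tool_rot: [0.0, 0.777, -0.63, -0.001]
contact_force: [-0.3, 0.3, -0.4]
gripper_width: -0.004
[ 0.54241111 -0.07779599  0.23080353] [ 3.22829369e-04  7.76383845e-01 -6.30260230e-01 -2.49342318e-04] [-0.04603336  0.51763514  0.09152855]
edgeL [156.3  84.1]
edgeR [389.4  84.8]
wide [242.8 128.9]
small [302.3 131.3]
mid [362.4 123.9]
tab [ 64.5 155.4]
```

View pics/w1.png

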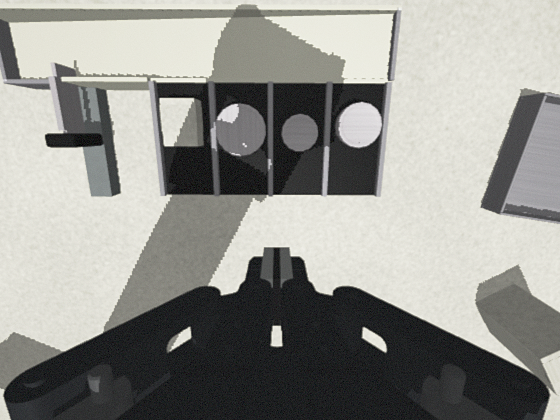

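The wrist picture agrees with the map to within 2–3 px (about 1 mm/px). The deck edge is near row 82, the tins at (241,129), (300,132) and (360,124), and the tab at about (75,140). I'll refine these numerically and work out the moves to the gate.

```bash
python3 - <<'E'
from h import *
f=np.load("w1.npz");g=cv2.cvtColor(f["frame"],cv2.COLOR_BGR2GRAY)
def edge(col,r0,r1): # strongest vertical gradient
    p=g[r0:r1,col-3:col+4].mean(1);d=np.diff(p);i=np.argmax(abs(d));return r0+i+.5
cols=[c for c in (226,255,285,315,345,372)]
P=[];
for c in cols:
    r=edge(c,70,95);P.append(ray(f,(c,r),.055)[:2]);
P=np.array(P)
n=[edge(c,180,205) for c in (180,200,235,285,310,345,370)]
Q=np.array([ray(f,(c,r),.055)[:2] for c,r in zip((180,200,235,285,310,345,370),n)])
print(n)
for A in(P,Q):
    vx,vy,x,y=cv2.fitLine(A.astype(np.float32),cv2.DIST_HUBER,0,.01,.01).ravel()
    print("yaw",np.arctan2(-vx*np.sign(vy),vy*np.sign(vy)),x,y)
O=np.array([.648,-.020]);a=.2055;M=np.array([[np.cos(a),np.sin(a)],[-np.sin(a),np.cos(a)]])
m=lambda p:(M@(np.array(p)[:2]-O)*1e3).round(1)
print("edge",[m(p).tolist() for p in P],"front",[m(p).tolist() for p in Q])
for nm,c,rr in(("wide",(241,129),25),("small",(300,132),19),("mid",(360,124),22)):
    x,y=c;roi=(g[y-30:y+30,x-26:x+26]>60).astype(np.uint8)
    cs=cv2.findContours(cv2.morphologyEx(roi,cv2.MORPH_OPEN,np.ones((9,9))),cv2.RETR_EXTERNAL,cv2.CHAIN_APPROX_NONE)[0];cc=max(cs,key=cv2.contourArea)
    (u,v),r=cv2.minEnclosingCircle(cc);print(nm,(u+x-26,v+y-30),r,m(ray(f,(u+x-26,v+y-30),.075)))
t=(g[125:155,35:115]<45).astype(np.uint8);cc=max(cv2.findContours(t,cv2.RETR_EXTERNAL,cv2.CHAIN_APPROX_NONE)[0],key=cv2.contourArea)
x,y,w,h=cv2.boundingRect(cc);print("tab box",x+35,y+125,w,h)
for px in((x+35,y+125+h),(x+35+w,y+125+h)):print(m(ray(f,px,.076)),m(ray(f,px,.024)))
tc=[.5424,-.0778];print("tcp mag",m(tc))
E
```

```text
[np.float64(194.5), np.float64(194.5), np.float64(194.5), np.float64(194.5), np.float64(194.5), np.float64(194.5), np.float64(194.5)]
yaw 0.2083258 0.661255 -0.074160844
yaw 0.20887348 0.5426264 -0.073534705
edge [[1.7, 19.0], [1.8, -10.4], [1.9, -40.9], [2.0, -71.3], [2.1, -101.7], [2.1, -129.1]] front [[-114.4, 75.7], [-114.4, 53.2], [-114.2, 13.9], [-114.0, -42.1], [-113.9, -70.2], [-113.8, -109.4], [-113.7, -137.4]]
wide (239.0409049987793, 129.5856590270996) 27.136125564575195 [-44.4   4.7]
small (299.5, 132.5) 19.039531707763672 [-47.  -55.2]
mid (364.04455375671387, 130.94059371948242) 30.42620849609375 [ -45.3 -119.2]
tab box 46 133 57 14
[-61.8 199. ] [-64.4 239.5]
[-61.6 141.7] [-64.2 172.2]
tcp mag [-115.2  -35. ]
```

The tab's robot-side face is at about magazine x -65 to -67. Seating the gate on its stop will also calibrate the finger front against the magazine, because the shut face is known to be at x = -22.

```bash
python3 -m pendant '[[[0,0,0,-0.036,0.14,0,0],[0,0,0,-0.036,0.14,0,0],[0,0,0,-0.036,0.14,0,0],[0,0,0,-0.036,0.14,0,0],[0,0,0,-0.036,0.14,0,0],[0,0,0,-0.036,0.14,0,0],[0,0,0,0,0,-0.14,0],[0,0,0,0,0,-0.14,0],[0,0,0,0,0,-0.14,0],[0,0,0,0,0,-0.14,0],[0,0,0,0,0,-0.14,0],[0,0,0,0,0,0,0]]]'
python3 -m pendant '[[[0,0,0,0.0313,0.0066,0,0],[0,0,0,0.0313,0.0066,0,0],[0,0,0,0.0313,0.0066,0,0],[0,0,0,0.0313,0.0066,0,0],[0,0,0,0.0313,0.0066,0,0],[0,0,0,0.0313,0.0066,0,0],[0,0,0,0.0313,0.0066,0,0],[0,0,0,0.0313,0.0066,0,0]]]'
python3 - <<'E'
from plant import imaging
from h import *
f=imaging.grab_frame("wrist");s=imaging.grab_frame("side")
cv2.imwrite("pics/g1.png",np.hstack([cv2.resize(f["frame"],(400,300)),cv2.resize(s["frame"][170:290,170:330],(400,300))]))
E
```

```text
time: 3.28
tool_pos: [0.4861, 0.1299, 0.053]
tool_rot: [0.003, 0.775, -0.632, -0.002]
contact_force: [-0.6, 0.8, 0.3]
gripper_width: -0.003
time: 4.28
tool_pos: [0.5513, 0.1445, 0.0561]
tool_rot: [0.001, 0.776, -0.631, -0.0]
contact_force: [-2.7, -1.2, 2.0]
gripper_width: -0.003
```

View pics/g1.png

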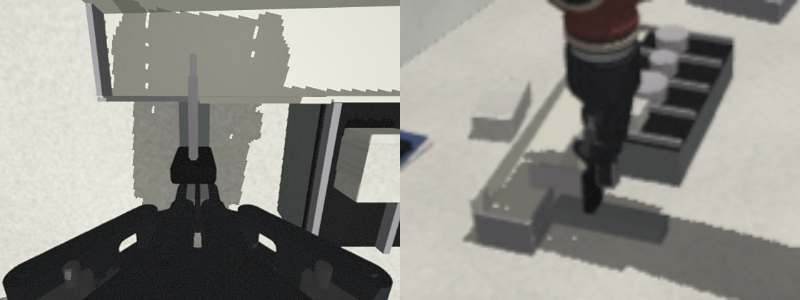

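The wrist view shows the fingers against the centre of the tab, with the gate plate ahead and about 28 mm still to go. I'll go on to the stop.

```bash
python3 -m pendant '[[[0,0,0,0.0196,0.0041,-0.003,0],[0,0,0,0.0196,0.0041,-0.003,0],[0,0,0,0.0196,0.0041,-0.003,0],[0,0,0,0.0196,0.0041,0,0],[0,0,0,0,0,0,0]]]'
python3 -m pendant '[[[0,0,0,0.0118,0.0025,0,0],[0,0,0,0.0118,0.0025,0,0],[0,0,0,0,0,0,0]]]'
python3 -m pendant '[[[0,0,0,0.0078,0.0016,0,0],[0,0,0,0,0,0,0]]]'
```

```text
time: 5.0
tool_pos: [0.5715, 0.1487, 0.054]
tool_rot: [-0.0, 0.776, -0.631, 0.0]
contact_force: [-1.4, 0.5, 0.4]
gripper_width: -0.002
time: 5.38
tool_pos: [0.577, 0.1499, 0.054]
tool_rot: [-0.0, 0.776, -0.631, 0.0]
contact_force: [-0.8, -1.5, -1.0]
gripper_width: -0.001
time: 5.62
tool_pos: [0.5788, 0.1503, 0.054]
tool_rot: [-0.0, 0.776, -0.631, 0.0]
contact_force: [-0.2, -0.1, -0.6]
gripper_width: 0.0
```

```bash
python3 -m pendant '[[[0,0,0,0.0078,0.0016,0,0],[0,0,0,0,0,0,0]]]';python3 -m pendant '[[[0,0,0,0.0078,0.0016,0,0],[0,0,0,0,0,0,0]]]'
```

```text
time: 5.88
tool_pos: [0.5807, 0.1507, 0.054]
tool_rot: [-0.0, 0.776, -0.631, -0.0]
contact_force: [-2.1, -0.2, -0.5]
gripper_width: 0.002
time: 6.12
tool_pos: [0.5827, 0.1511, 0.054]
tool_rot: [-0.0, 0.776, -0.631, 0.0]
contact_force: [-1.1, 0.0, -1.2]
gripper_width: 0.004
```

```bash
for i in 1; do python3 -m pendant '[[[0,0,0,0.0078,0.0016,0,0],[0,0,0,0,0,0,0]]]';python3 -m pendant '[[[0,0,0,0.0078,0.0016,0,0],[0,0,0,0,0,0,0]]]'; done
python3 - <<'E'
from plant import imaging
from h import *
f=imaging.grab_frame("wrist");cv2.imwrite("pics/g2.png",f["frame"][60:300])
E
```

```text
time: 6.38
tool_pos: [0.5843, 0.1515, 0.054]
tool_rot: [0.0, 0.776, -0.631, -0.0]
contact_force: [-2.8, -0.2, 1.5]
gripper_width: 0.006
time: 6.62
tool_pos: [0.5844, 0.1515, 0.054]
tool_rot: [0.002, 0.776, -0.631, -0.002]
contact_force: [-10.2, -3.0, 6.0]
gripper_width: -0.0
```

View pics/g2.png

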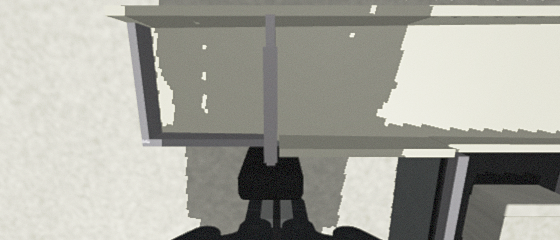

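The gate is on its stop: the position held and the force rose to 10 N. The wrist view shows the plate across the whole chute, with the tab at about (270,175). That sets the finger front at magazine x = 0 when TCP·X = 0.625. Next I'll go behind the wide tin.

```bash
python3 -m pendant '[[[0,0,0,-0.0588,-0.0124,0,0],[0,0,0,0,0,0.2,0],[0,0,0,0,0,0.2,0],[0,0,0,-0.0134,-0.149,0,0],[0,0,0,-0.0134,-0.149,0,0],[0,0,0,-0.0134,-0.149,0,0],[0,0,0,-0.0134,-0.149,0,0],[0,0,0,-0.0134,-0.149,0,0],[0,0,0,0,0,-0.1,0],[0,0,0,0,0,0,0]]]'
cat > st.py <<'E'
from plant import manip,imaging
from h import *
p=manip.state();t=p["tool_pos"];X=np.array([.9784,.2065,0]);Y=np.array([-.2065,.9784,0])
print("front_x %.1f  y %.1f z %.1f"%((t@X-.62506)*1e3,(t@Y-.02755)*1e3+179,t[2]*1e3),"F",p["contact_force"].round(1),p["time"])
E
python3 - <<'E'
import st
from h import *
f=st.imaging.grab_frame("wrist");cv2.imwrite("pics/w2.png",f["frame"])
E
```

```text
time: 7.92
tool_pos: [0.5536, -0.0376, 0.1272]
tool_rot: [0.001, 0.775, -0.632, -0.001]
contact_force: [-0.4, 0.2, -0.3]
gripper_width: -0.001
front_x -91.2  y 0.4 z 127.2 F [-0.4  0.2 -0.3] 7.925
```

View pics/w2.png

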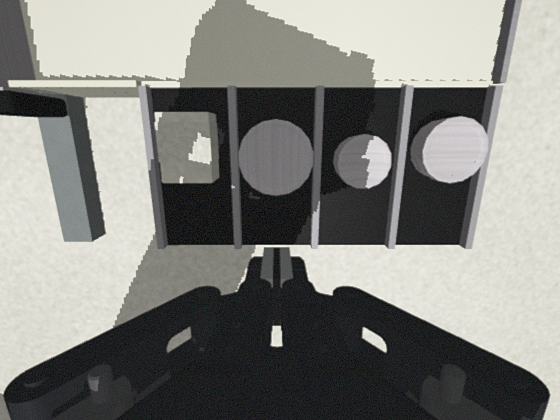

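The wide tin (276,157) lines up with the fingers (277). I'll descend and push.

```bash
python3 -m pendant '[[[0,0,0,0,0,-0.122,0],[0,0,0,0,0,-0.122,0],[0,0,0,0.0235,0.005,0,0],[0,0,0,0.0235,0.005,0,0],[0,0,0,0.0235,0.005,0,0],[0,0,0,0.0235,0.005,0,0],[0,0,0,0.0235,0.005,0,0],[0,0,0,0.0235,0.005,0,0],[0,0,0,0.0235,0.005,0,0],[0,0,0,0.0235,0.005,0,0],[0,0,0,0.0235,0.005,0,0],[0,0,0,0.0235,0.005,0,0],[0,0,0,0.0235,0.005,0,0],[0,0,0,0.0235,0.005,0,0],[0,0,0,0.0235,0.005,0,0],[0,0,0,0,0,0,0]]]' | head -2; python3 st.py
python3 -m pendant '[[[0,0,0,0.0118,0.0025,0,0],[0,0,0,0.0118,0.0025,0,0],[0,0,0,0.0118,0.0025,0,0],[0,0,0,0,0,0,0]]]'|head -1; python3 st.py
python3 - <<'E'
import st
from h import *
f=st.imaging.grab_frame("wrist");s=st.imaging.grab_frame("side")
cv2.imwrite("pics/p1.png",np.hstack([cv2.resize(f["frame"],(400,300)),cv2.resize(s["frame"][170:290,170:330],(400,300))]))
E
```

```text
time: 9.98
tool_pos: [0.6319, -0.0212, 0.0681]
front_x -11.2  y 0.3 z 68.1 F [-1.1 -0.2  0.9] 9.975
time: 10.48
front_x -2.4  y 0.3 z 68.1 F [0.  0.5 0.4] 10.475
front_x -2.4  y 0.3 z 68.1 F [0.  0.5 0.4] 10.475
```

View pics/p1.png

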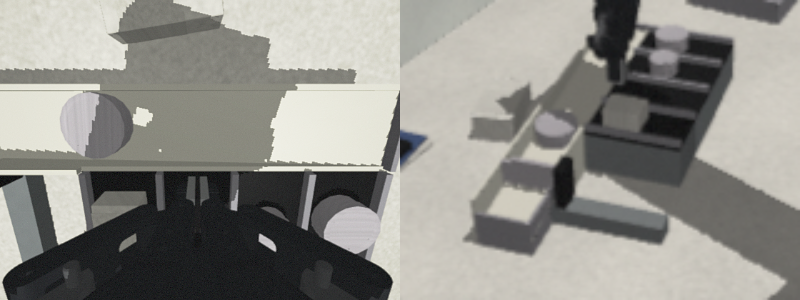

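The wide tin has dropped and is sliding flat down the chute, at (95,125) in the wrist view. In the side view it lies flat near the gate. I'll retract, go to the middle tin's lane, and check before pushing.

```bash
python3 -m pendant '[[[0,0,0,-0.0783,-0.0165,0,0],[0,0,0,0,0,0.24,0],[0,0,0,-0.042,-0.129,0,0],[0,0,0,-0.042,-0.129,0,0],[0,0,0,-0.042,-0.129,0,0],[0,0,0,-0.042,-0.129,0,0],[0,0,0,0,0,0,0]]]'|head -1
python3 - <<'E'
import st
from h import *
f=st.imaging.grab_frame("wrist");s=st.imaging.grab_frame("side");np.savez("s2.npz",**s)
cv2.imwrite("pics/p2.png",np.hstack([cv2.resize(f["frame"],(400,300)),cv2.resize(s["frame"][170:290,170:330],(400,300))]))
E
```

```text
time: 11.45
front_x -91.3  y -118.8 z 128.1 F [0.2 1.  0.5] 11.45
```

View pics/p2.png

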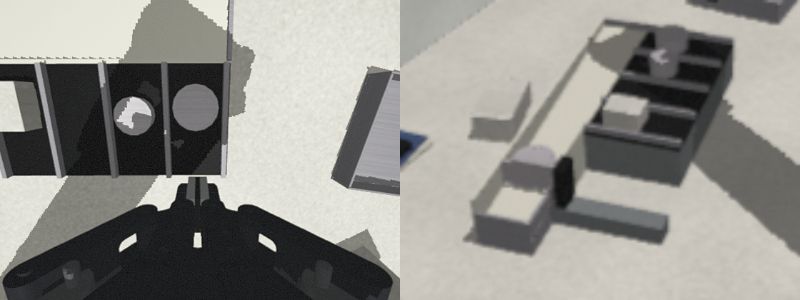

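The wide tin lies flat at the gate (side view). The fingers (198) line up with the middle tin (195). I'll push the middle tin.

```bash
python3 -m pendant '[[[0,0,0,0,0,-0.124,0],[0,0,0,0,0,-0.124,0],[0,0,0,0.0235,0.005,0,0],[0,0,0,0.0235,0.005,0,0],[0,0,0,0.0235,0.005,0,0],[0,0,0,0.0235,0.005,0,0],[0,0,0,0.0235,0.005,0,0],[0,0,0,0.0235,0.005,0,0],[0,0,0,0.0235,0.005,0,0],[0,0,0,0.0235,0.005,0,0],[0,0,0,0.0235,0.005,0,0],[0,0,0,0.0235,0.005,0,0],[0,0,0,0.0235,0.005,0,0],[0,0,0,0.0235,0.005,0,0],[0,0,0,0.0235,0.005,0,0],[0,0,0,0,0,0,0]]]' | head -1; python3 st.py
python3 -m pendant '[[[0,0,0,0.0118,0.0025,0,0],[0,0,0,0.0118,0.0025,0,0],[0,0,0,0.0118,0.0025,0,0],[0,0,0,0.0118,0.0025,0,0],[0,0,0,0,0,0,0],[0,0,0,0,0,0,0],[0,0,0,0,0,0,0],[0,0,0,0,0,0,0]]]'|head -1
python3 - <<'E'
import st
from h import *
f=st.imaging.grab_frame("wrist");s=st.imaging.grab_frame("side")
cv2.imwrite("pics/p3.png",np.hstack([cv2.resize(f["frame"],(400,300)),cv2.resize(s["frame"][170:290,170:330],(400,300))]))
E
```

```text
time: 13.55
front_x -11.8  y -117.1 z 66.1 F [ 0.6 -1.   0.2] 13.55
time: 14.55
front_x -0.3  y -117.1 z 66.0 F [ 0.2 -0.7  0.5] 14.55
```

View pics/p3.png

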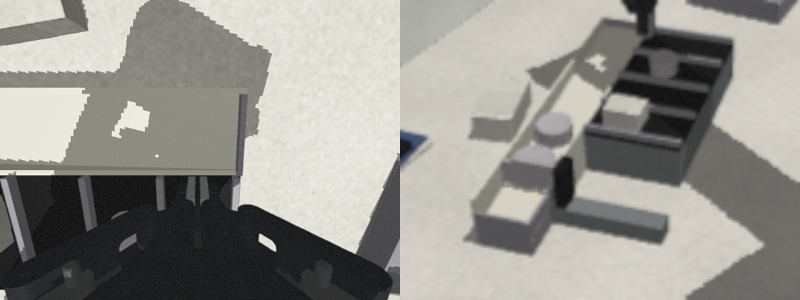

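The middle tin has slid down flat, at (553,127) in the side crop, close behind the wide tin. Next I'll go to the small tin's lane.

```bash
python3 -m pendant '[[[0,0,0,-0.0783,-0.0165,0,0],[0,0,0,0,0,0.24,0],[0,0,0,-0.108,0.058,0,0],[0,0,0,-0.108,0.058,0,0],[0,0,0,-0.108,0.058,0,0],[0,0,0,0,0,0,0],[0,0,0,0,0,0,0]]]'|head -1
python3 - <<'E'
import st
from h import *
s=st.imaging.grab_frame("side");w=st.imaging.grab_frame("wrist");t=st.imaging.grab_frame("top")
cv2.imwrite("pics/p4.png",np.hstack([cv2.resize(w["frame"],(260,195)),cv2.resize(s["frame"][195:270,195:295],(260,195)),cv2.resize(t["frame"][140:230,200:320],(260,195))]))
E
```

```text
time: 15.52
front_x -90.0  y -58.2 z 126.5 F [ 0.7 -1.1 -0.1] 15.525
```

View pics/p4.png

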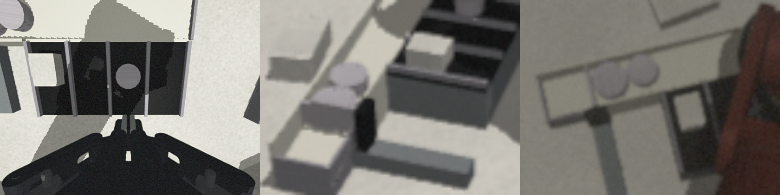

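The top crop shows the wide tin at the gate with the middle tin touching it, both flat. The small tin (128,76) lines up with the fingers (128). I'll push it and then retreat.

```bash
python3 -m pendant '[[[0,0,0,0,0,-0.12,0],[0,0,0,0,0,-0.12,0],[0,0,0,0.0235,0.005,0,0],[0,0,0,0.0235,0.005,0,0],[0,0,0,0.0235,0.005,0,0],[0,0,0,0.0235,0.005,0,0],[0,0,0,0.0235,0.005,0,0],[0,0,0,0.0235,0.005,0,0],[0,0,0,0.0235,0.005,0,0],[0,0,0,0.0235,0.005,0,0],[0,0,0,0.0235,0.005,0,0],[0,0,0,0.0235,0.005,0,0],[0,0,0,0.0235,0.005,0,0],[0,0,0,0.0235,0.005,0,0],[0,0,0,0.0235,0.005,0,0],[0,0,0,0,0,0,0]]]' | head -1; python3 st.py
python3 -m pendant '[[[0,0,0,0.0118,0.0025,0,0],[0,0,0,0.0118,0.0025,0,0],[0,0,0,0.0118,0.0025,0,0],[0,0,0,0.0118,0.0025,0,0],[0,0,0,0,0,0,0],[0,0,0,0,0,0,0],[0,0,0,0,0,0,0],[0,0,0,0,0,0,0]]]'|head -1;python3 st.py
python3 -m pendant '[[[0,0,0,-0.0783,-0.0165,0,0],[0,0,0,0,0,0.24,0],[0,0,0,-0.1,-0.15,0.1,0],[0,0,0,-0.1,-0.15,0.1,0],[0,0,0,-0.1,-0.15,0,0],[0,0,0,-0.1,-0.15,0,0],[0,0,0,-0.1,-0.15,0,0],[0,0,0,0,-0.15,0,0],[0,0,0,0,-0.15,0,0],[0,0,0,0,0,0,0],[0,0,0,0,0,0,0]]]'|head -2
python3 - <<'E'
import st
from h import *
s=st.imaging.grab_frame("side");t=st.imaging.grab_frame("top");np.savez("tf.npz",**t)
cv2.imwrite("pics/p5.png",np.hstack([cv2.resize(s["frame"][170:290,170:330],(400,300)),cv2.resize(t["frame"][125:230,200:340],(400,300),interpolation=cv2.INTER_CUBIC)]))
O=np.array([.6505,-.0195]);a=.2075;X=np.array([np.cos(a),np.sin(a)]);Y=np.array([-X[1],X[0]])
for y in(155,109,69):print(proj(t,[*(O+X*.029+Y*y/1e3),.055]).round(1), ((proj(t,[*(O+X*.029+Y*y/1e3),.055])-[200,125])*400/140).round())
E
```

```text
time: 17.68
front_x -11.9  y -57.7 z 66.1 F [ 0.8  1.4 -0.6] 17.675
time: 18.68
front_x -0.4  y -57.6 z 66.1 F [-1.4  0.1 -0.3] 18.675
time: 20.05
tool_pos: [0.5098, -0.3417, 0.1759]
front_x -196.8  y -288.2 z 175.9 F [0.6 1.  1. ] 20.05
[241.6 178.1] [119. 152.]
[256.8 174.4] [162. 141.]
[270.  171.3] [200. 132.]
```

View pics/p5.png

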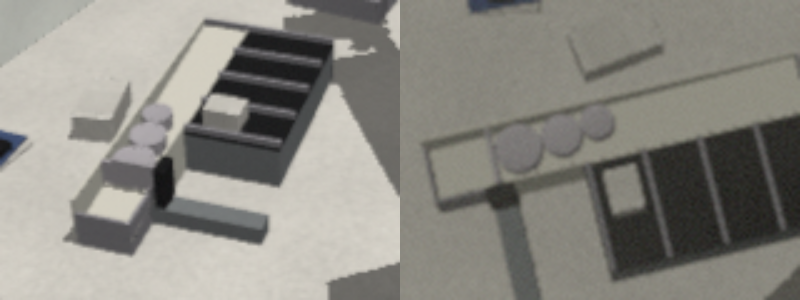

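The final views show all three tins flat and touching, in order from the shut gate: wide (518,148), middle (562,134), small (597,122). These are within about 3 mm of plan along the slope. The carton is still in its lane and the arm is clear.

```bash
python3 -m pendant '[[[0,0,0,0,0,0,0],[0,0,0,0,0,0,0],[0,0,0,0,0,0,0],[0,0,0,0,0,0,0]]]'|head -1; python3 -c "
from plant import manip;print(manip.job_done())"
```

```text
time: 20.65
the job is handed in; nothing more can be done
None
```

I shut the gate onto its stop, where the position held and the force rose to 10 N. Then I pushed the widest, middle and smallest tins into the chute one at a time with the closed fingers. I retracted and checked the queue in the pictures before each next push. The job was handed in at 20.7 s of the 64 s allowed.

**Last checks (top and side views):** the three tins lie flat and touching in the right order behind the shut gate, within about 3 mm of plan along the slope. The small carton and the bystanders in view stand where they were, and the arm is clear of everything.

**Disagreements:**
- **Across the chute:** the middle and smallest tins looked about 7–10 mm nearer the far wall than the chute's centre line. The chute walls keep that within the allowed x range.
- **Deck edge:** my first camera estimates differed by 2–6 mm from the gate-stop contact, so I used the contact to set the push distance. The wide tin still dropped at least 2 mm sooner than that predicted.

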